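# Clamp a freshly glued wooden handle

### The arm

A 6-joint arm with a two-finger parallel gripper is mounted at the origin on a cart in front of the work surface, level with it; the furniture and walls round the work are solid. World frame = base frame: x ahead of the robot, y to its left, z up, the work surface at z = 0. Lengths are in mm, angles in rad, forces in N, time in s.
With the tool pointing down it reaches from about 350 to 875 mm from the base axis. Payload 4.2 kg.
Tool frame: the origin (TCP) lies between the finger pads; the fingertips stand 25 mm ahead of it and the grasp point (between the pads) lies 6 mm ahead of it; z points along the fingers, y is the line along which they close (so a half turn about z gives the same grasp; the last joint's range is limited). The gripper opens to 85 mm and grips with 20 to 120 N. Pads are 22 mm wide; open, the fingers measure 114 mm over their backs; the gripper's body (76 mm by 85 mm) begins 54 mm behind the grasp point. The pads swing forward as they close: fully open they stand 13 mm farther back than shut.
Start: joints at [1.529, 0.385, 0.008, 0, -1.194, -0.259], TCP at [185.145, 596.926, 256.312] pointing down, gripper open.
Joint ranges: [-3.14, 3.14], [-1.21, 2.06], [-1.07, 1.41], [-3.16, 2.05], [-2.99, -0.16], [-3.1, 3.1]. Speed limits (rad/s): [2.79, 2.79, 3.14, 3.14, 3.14, 3.14].

### API

Orientations are given as a unit quaternion [x, y, z, w].
In Python, from bench import read_state, get_image, job_done gives the robot as it stands.
- The arm moves only by the tool play_rows, never from a script. Its argument "series" is a list of rows, each a list of 6 numbers: the shift along the world's x, y, z in mm, then the turn, a rotation vector about the world's x, y, z in units of 6 degrees (1.0 is 6 degrees). A call has 1 to 20 rows; each row shifts and turns the commanded pose from where the row before left it; what a row does not reach is not made up. A row lasts 1/12 s, in which the tool goes at most 41.7 mm and 7.16 degrees, less where a joint would pass 70% of its speed; a pose out of reach is approached as far as the arm can. A call is refused whole if a number of a shift passes 41.7 or a number of a turn 1, either way. A call with a gripper value outside its range is refused whole. "gripper" is the opening, from 0 (shut) to 1 (fully open), set as the call begins (left out, the last holds). The fingers move at their own pace and stop on an object; the grip force is fixed at half the most. Time passes only in rows, so rows that do not move let the fingers close. It gives the time, the measured TCP pose, the force, the opening and the grip force at its end, in the units of the state.
- read_state(): the state, without advancing time (a new reading comes with each control period).
- get_image(name): name is "side" or "top"; returns a dict with "image" (384x512x3 uint8, red, green, blue), "fx", "fy", "cx", "cy" (pixels), "eye" and "rotation" of the camera in the world. Camera axes: x right, y down, z forward; pixel columns grow to the right and rows downward; lengths in mm; the calibration is good to about 2 mm. A picture is of the moment at which its call begins. There is no depth.
- job_done(): hands the job in; it is judged then, once.
The state is a dict: "clock": time; "joints": joint angles; "joint_vel": joint speeds; "joint_efforts": joint torques, N m; "position": TCP position; "ee_rot": TCP orientation; "contact_force": force on the tool from outside, world axes, zero at the start; "wrist_torque": the same for the moment, N m; "gripper_width": finger opening in mm; "grasp_force": force on a finger pad.
Only numpy, scipy, OpenCV 4.12 (cv2) and the standard library are available. Lean on these libraries where they do the work, as an engineer would, in place of code of your own. Each camera call takes 0.05 s, during which the arm holds its last target. There are 200 camera calls.

### The job

Stand the freshly glued wooden handle end-down in the narrow socket of the bench clamp, fully home, and let go of it. Then pump the clamp's trigger (do not push the far jaw by hand) until the sprung pad presses the handle firmly but gently against the fixed jaw, never so hard that it is crushed. Finish while still holding the trigger squeezed with the jaw gripping the handle, and leave the other things on the worktop where they are.

Things in the scene. Friction and masses are not known exactly. Their poses are not given: they have to be found in the camera images.
- clamp: bar clamp fixed on a 260x90x12 mm wooden base. Origin: centre of the base's underside; x along the pin-rack bar from hand grip to far jaw, y across, z up. In x (mm): black rear grip -96 to -84 (24 wide, top z 150), trigger before it, grey housing below both (top z 62), fixed jaw -21 to 0 (rubber face at 0, 30 wide, top z 102), black socket -5 to 42, then the far jaw
- socket_mouth (a point): centre of the socket's rectangular mouth, 62 mm above the worktop. Pocket 39 mm long in clamp x (-1 to 38), 28 mm wide in clamp y, floor 22 mm below the mouth. The handle goes in with its 30 mm side along clamp x and its 24 mm side along clamp y. Axes as clamp
- grip_point (a point): on the back face of the fixed rear grip, 130 mm above the worktop, 20 mm below its top. Grip and trigger are squeezed together from above, along clamp x: from this face to the trigger's front 46 mm at rest, 26 mm fully squeezed. Axes as clamp
- trigger_front (a point): on the front face (towards the far jaw) of the upright black trigger, 130 mm above the worktop; trigger 10 mm thick, 22 mm wide, top 148 mm above the worktop. A squeeze of 15 to 20 N is right to pump and to hold: the jaw presses with about the squeeze less 6 to 9 N (return spring and drag)
- trigger (a joint): trigger travel, m: 0 at rest, 0.020 fully squeezed towards the rear grip. A spring (4 N at rest, 6 N squeezed) brings it back. A ratchet with 8 mm pitch pulls the bar along, mostly 16 mm a full stroke, and holds it as the trigger returns (it may slip back up to 8 mm)
- jaw_bar (a joint): closing travel of the pin-rack bar with the far jaw, m: 0 fully open, grows as the jaw closes. The gap between the fixed jaw's face and the free pad is 0.090 m less this value
- jaw_pad (a joint): spring-loaded rubber pad on the far jaw, m: 0 while it touches nothing, grows to 0.014 (bottomed) as it is pressed back; it presses with 1 N + 1 N per mm, and as hard as the clamp is squeezed once bottomed. A firm squeeze shows as at least 3 mm
- fixed_pad: rubber facing of the fixed jaw, 5 mm thick, 26 mm wide, 66 to 102 mm above the worktop, its face at clamp x = 0; origin and axes coincide with those of clamp
- pad_face (a point): centre of the pad's face that meets the handle, 86 mm above the worktop; pad 26 mm wide and 36 mm high
- wood_handle: glued wooden handle, standing upright: two dark wooden halves on a thin steel tang, 30 mm (its x, across the glue line, the direction to be clamped; brass rivet heads on these faces) x 24 mm (its y) x 108 mm high, with a thin 10 mm steel stub on top (1.6 x 22 mm). 0.11 kg. Origin: centre of its foot; z up. Half a turn makes no difference
- salt_shaker: bystander: salt shaker, 44 mm across, 90 mm high; origin at the centre of its foot
- spread_jar: bystander: jar of spread with a dark lid, 64 mm across, 99 mm high; origin at the centre of its foot
- tape_roll: bystander: roll of tape lying flat, 90 mm across, 25 mm high; origin at the centre of its underside

How it is judged:
By the outcome, as a careful person would: the job done as asked, in the order asked, and still so for the second after the job is handed in, while the arm keeps its last pose, push and grip.
It also fails if it takes over 67 s, if anything falls off the work surface, if the arm or the gripper's body presses on something with over 40 N, if the wrist force passes 120 N, or if a joint passes its speed limit or range.

## Working session

There is one attempt and no reset: what is moved stays moved. The work goes in short steps, Python scripts to look and compute and a tool call to move; the robot and the scene stay as the last step left them, time stands still between calls to the robot, and variables do not carry over. Pictures are saved under pics/ and viewed, at most 10 in all, crops included, and the job is handed in when it is done.

Besides the shell and the picture viewer there is one more tool, called after "Call:" as a command line: name --pt "numbers of a row" for each row, then --argument value for the rest. play_rows: Moves the arm, as the interface text tells. Its arguments: {"type":"object","properties":{"series":{"type":"array","items":{"type":"array","items":{"type":"number"}}},"gripper":{"type":"number"}},"required":["series"]}

```bash
mkdir -p pics; ls; cat > h.py <<'E'
import numpy as np, cv2
from bench import read_state, get_image, job_done
def snap(name, fn, crop=None, scale=1):
    d=get_image(name); im=np.array(d["image"])[:,:,::-1]
    if crop: im=im[crop[1]:crop[3],crop[0]:crop[2]]
    if scale!=1: im=cv2.resize(im,None,fx=scale,fy=scale,interpolation=cv2.INTER_CUBIC)
    cv2.imwrite("pics/"+fn,im); 
    return d
def ray(d,u,v):
    r=np.array([(u-d["cx"])/d["fx"],(v-d["cy"])/d["fy"],1.]); return np.array(d["rotation"])@r
def onz(d,u,v,z):
    e=np.array(d["eye"]); r=ray(d,u,v); return e+r*(z-e[2])/r[2]
def proj(d,p):
    c=np.array(d["rotation"]).T@(np.array(p,float)-np.array(d["eye"]))
    return d["fx"]*c[0]/c[2]+d["cx"], d["fy"]*c[1]/c[2]+d["cy"]
E
python3 - <<'E'
from h import *
import pickle
for n in("top","side"):
    d=snap(n,n+"0.png",scale=1.5); pickle.dump(d,open(n+"0.pkl","wb"))
    print(n,d["eye"],np.round(d["rotation"],3).tolist(),d["fx"],d["cx"],d["cy"])
print(read_state())
E
```

```text
pics
top [ 383.79314002  -24.16713517 1422.73210069] [-0.703, 0.71, -0.027, 0.03] 357.85442905021904 258.20710196779277 189.27258786505078
side [523.94467559 846.16587554 896.26044604] [0.03, 0.919, -0.394, -0.006] 385.8717264715371 256.1729938979178 190.40824361389195
{'clock': 0.1, 'joints': array([ 1.52860724e+00,  3.85503647e-01,  6.74568843e-03, -4.24127047e-04,
       -1.19400838e+00, -2.58630893e-01]), 'joint_vel': array([ 0.00026942, -0.00092983,  0.00231852,  0.00050029, -0.00065105,
       -0.00030945]), 'joint_efforts': array([-1.07417254e-03, -3.93320632e+01,  1.88926649e+01,  4.19795215e+00,
       -2.63306443e-03,  4.93216604e-06]), 'position': array([185.01484805, 596.48697978, 255.31148371]), 'ee_rot': array([ 9.88697504e-01, -1.49920768e-01, -8.95670635e-05,  1.00053437e-03]), 'contact_force': array([-0.43336488,  0.05271952, -0.19859318]), 'wrist_torque': array([-0.01377148,  0.00616027,  0.00758538]), 'grasp_force': 0.0, 'gripper_width': 85.51437566583006}
```

```bash
sed -i 's/^def ray/from scipy.spatial.transform import Rotation as R\ndef M(d): return R.from_quat(d["rotation"]).as_matrix()\ndef ray/; s/np.array(d\["rotation"\])@r/M(d)@r/; s/np.array(d\["rotation"\]).T/M(d).T/' h.py; python3 - <<'E'
from h import *
import pickle
for n in("top","side"):
    d=pickle.load(open(n+"0.pkl","rb")); print(n,M(d)[:,2], proj(d,[185,597,256]))
E
```

```text
top [ 0.08083449  0.00435327 -0.99671803] (np.float64(67.30180583539467), np.float64(282.2075562355034))
side [-0.0357418  -0.72288609 -0.69004219] (np.float64(457.5179229977563), np.float64(357.5673530014176))
```

View pics/top0.png

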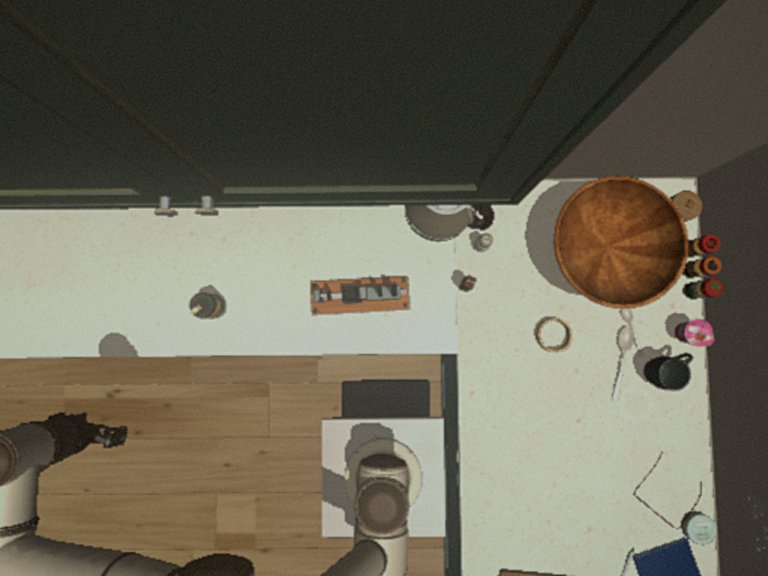

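View pics/side0.png

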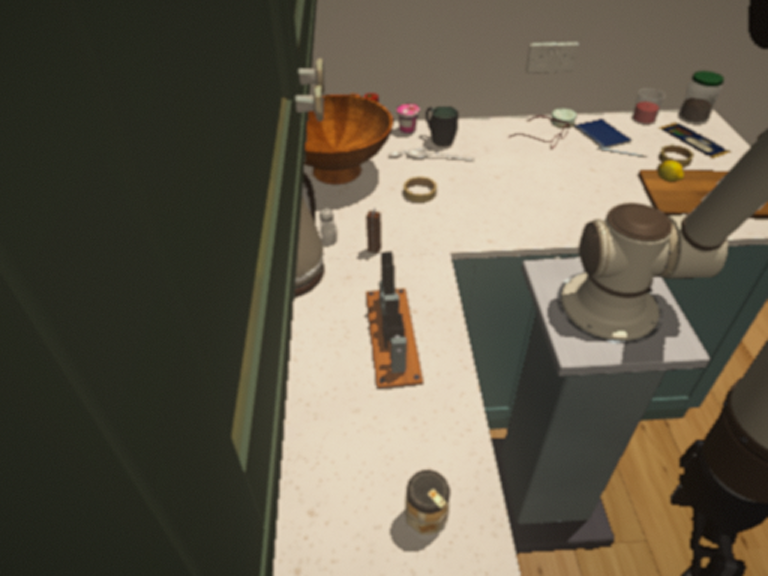

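```bash
python3 - <<'E'
import pickle,cv2,numpy as np
t=np.array(pickle.load(open("top0.pkl","rb"))["image"])[:,:,::-1]; s=np.array(pickle.load(open("side0.pkl","rb"))["image"])[:,:,::-1]
a=cv2.resize(t[165:225,195:330],None,fx=5.5,fy=5.5,interpolation=cv2.INTER_CUBIC)
b=cv2.resize(s[130:265,235:290],None,fx=4.2,fy=4.2,interpolation=cv2.INTER_CUBIC)
cv2.imwrite("pics/t1.png",a);cv2.imwrite("pics/s1.png",b);print(a.shape,b.shape)
from h import *
d=pickle.load(open("top0.pkl","rb"))
for u,v in[(467,283),(360,295)]: print(onz(d,u/1.5,v/1.5,60))
E
```

```text
(330, 742, 3) (567, 231, 3)
[ 494.61980818 -221.07680534   60.        ]
[466.69966681  51.51526064  60.        ]
```

View pics/t1.png

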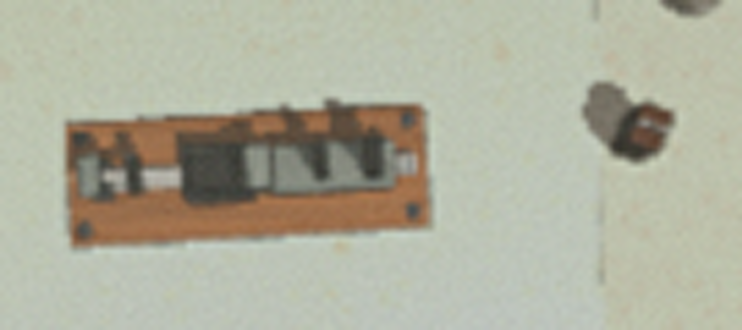

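View pics/s1.png

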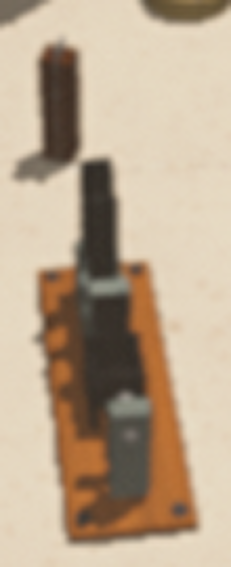

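```bash
python3 - <<'E'
from h import *
import pickle
t=pickle.load(open("top0.pkl","rb")); s=pickle.load(open("side0.pkl","rb"))
def up(d,x0,y0,x1,y1,k): return cv2.resize(np.array(d["image"])[y0:y1,x0:x1,::-1],None,fx=k,fy=k,interpolation=cv2.INTER_CUBIC)
a=up(t,298,148,338,198,10); b=up(s,200,130,275,180,7)
b=cv2.copyMakeBorder(b,0,a.shape[0]-b.shape[0],0,0,cv2.BORDER_CONSTANT) if a.shape[0]>b.shape[0] else b
c=np.hstack([a[:500],b[:500,:399]]); c=c[:, :800]; cv2.imwrite("pics/h1.png",c); print(c.shape)
# base mask
for n,d in(("t",t),("s",s)):
    im=np.array(d["image"]); hsv=cv2.cvtColor(cv2.resize(im,None,fx=4,fy=4,interpolation=cv2.INTER_CUBIC),cv2.COLOR_RGB2HSV)
    m=((hsv[...,0]<16)&(hsv[...,1]>110)&(hsv[...,2]>70)).astype(np.uint8)
    k=np.zeros_like(m)
    if n=="t": k[165*4:225*4,195*4:290*4]=1
    else: k[185*4:265*4,235*4:290*4]=1
    m&=k
    pts=cv2.findNonZero(m); r=cv2.minAreaRect(pts); q=cv2.boxPoints(r)
    if n=="s":
        h=cv2.convexHull(pts); q=cv2.approxPolyDP(h,12,True)[:,0].astype(float)
    q=(q+.5)/4-.5
    w=np.array([onz(d,u,v,12)[:2] for u,v in q]); print(n,q.round(1).tolist(),w.round(1).tolist(),w.mean(0), np.linalg.norm(np.diff(np.vstack([w,w[:1]]),axis=0),axis=1))
E
```

```text
(500, 799, 3)
t [[206.6999969482422, 187.39999389648438], [270.8999938964844, 183.6999969482422], [272.1000061035156, 205.10000610351562], [207.89999389648438, 208.89999389648438]] [[507.5, 185.9], [519.9, -68.4], [435.0, -72.2], [422.7, 180.8]] [471.30663156  56.52000159] [254.54931676  84.96622225 253.31362975  84.97793256]
s [[280.6, 254.9], [251.4, 257.4], [244.6, 194.4], [269.6, 193.1]] [[425.3, 188.1], [508.2, 191.0], [517.2, -64.1], [434.7, -64.0]] [471.34847705  62.76409153] [ 82.90018399 255.28311621  82.43094384 252.28960562]
```

View pics/h1.png

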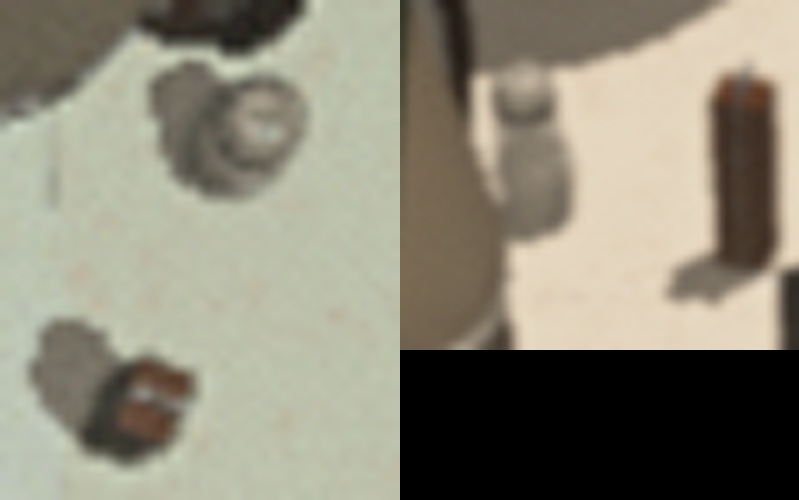

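```bash
cat > fit.py <<'E'
from h import *
import pickle, itertools
from scipy.optimize import minimize
t=pickle.load(open("top0.pkl","rb")); s=pickle.load(open("side0.pkl","rb"))
K=4
def boxpts(pose,b):
    x,y,a=pose; c,s_=np.cos(a),np.sin(a)
    return [(x+c*p-s_*q,y+s_*p+c*q,z) for p,q,z in itertools.product(*b)]
def sil(d,pose,boxes,roi):
    x0,y0,x1,y1=roi; m=np.zeros(((y1-y0)*K,(x1-x0)*K),np.uint8)
    for b in boxes:
        q=np.array([proj(d,p) for p in boxpts(pose,b)]); q=((q-[x0,y0]+.5)*K-.5)
        cv2.fillConvexPoly(m,cv2.convexHull(np.round(q*16).astype(np.int32)),255,cv2.LINE_AA,4)
    return m/255.
def crop(d,roi):
    x0,y0,x1,y1=roi; return cv2.resize(np.array(d["image"])[y0:y1,x0:x1],None,fx=K,fy=K,interpolation=cv2.INTER_CUBIC)
def fit(views,boxes,p0):
    def f(p): return sum(np.abs(sil(d,(p[0],p[1],p[2]/30),boxes,roi)-m).sum()/m.sum() for d,roi,m in views)
    p0=np.array([p0[0],p0[1],p0[2]*30]); S=np.vstack([p0]+[p0+v for v in np.diag([8,8,6])])
    r=minimize(f,p0,method="Nelder-Mead",options=dict(initial_simplex=S,xatol=.05,fatol=1e-5)); p=r.x; return np.array([p[0],p[1],np.degrees(p[2]/30)]).round(2),round(r.fun,3)
E
cat > f1.py <<'E'
from fit import *
rb=[(t,(195,165,290,225)),(s,(235,185,290,265))]; rh=[(t,(303,178,323,198)),(s,(240,135,258,172))]
vb=[];vh=[]
for d,r in rb:
    hsv=cv2.cvtColor(crop(d,r),cv2.COLOR_RGB2HSV); m=((hsv[...,0]<16)&(hsv[...,1]>100)&(hsv[...,2]>50)).astype(np.uint8)
    n,l,st,_=cv2.connectedComponentsWithStats(m)
    m=np.isin(l,[i for i in range(1,n) if st[i,4]>60]).astype(np.uint8)
    h=np.zeros_like(m); cv2.fillConvexPoly(h,cv2.convexHull(cv2.findNonZero(m)),1); vb.append((d,r,h.astype(float)))
for d,r in rh:
    c=crop(d,r).astype(int); m=((c[...,0]-c[...,1]>12)&(c[...,0]<150)|(c.max(2)<75)).astype(np.uint8)
    m=cv2.morphologyEx(m,cv2.MORPH_CLOSE,np.ones((9,9)))
    vh.append((d,r,m.astype(float)))
B=[[(-130,130),(-45,45),(0,12)]]; H=[[(-15,15),(-12,12),(0,108)]]
for nm,v,bx,p0 in(("clamp",vb,B,(471,58,np.radians(92.4))),("handle",vh,H,(494,-221,np.radians(-17)))):
    for vv in (v,v[:1],v[1:]): print(nm,fit(vv,bx,p0))
import sys
pb,_=fit(vb,B,(471,58,np.radians(92.4))); ph,_=fit(vh,H,(494,-221,np.radians(-17)))
pb=(*pb[:2],np.radians(pb[2])); ph=(*ph[:2],np.radians(ph[2]))
BX=B+[[(-96,-84),(-12,12),(62,150)],[(-60,-50),(-11,11),(62,148)],[(-21,0),(-15,15),(62,102)],[(-5,42),(-18,18),(12,62)]]
outs=[]
for (d,r,m),bx,p in zip(vb+vh,[BX,BX,H,H],[pb,pb,ph,ph]):
    k=6 if r[2]-r[0]>40 else 10
    im=cv2.resize(np.array(d["image"])[r[1]:r[3],r[0]:r[2],::-1],None,fx=k,fy=k,interpolation=cv2.INTER_CUBIC)
    for b in bx:
        q=np.array([proj(d,x) for x in boxpts(p,b)])
        q=np.round((q-[r[0],r[1]]+.5)*k-.5).astype(int)
        for i,j in itertools.combinations(range(8),2):
            if bin(i^j).count("1")==1: cv2.line(im,tuple(map(int,q[i])),tuple(map(int,q[j])),(255,255,0) ,1,cv2.LINE_AA)
    c,_=cv2.findContours(cv2.resize(m.astype(np.uint8),(im.shape[1],im.shape[0]),interpolation=0),0,1)
    cv2.drawContours(im,c,-1,(0,0,255),1)
    outs.append(im)
Hh=max(o.shape[0] for o in outs)
a,b,c,e=outs
canvas=np.zeros((600,960,3),np.uint8)
canvas[:a.shape[0],:a.shape[1]]=a; canvas[:b.shape[0],575:575+b.shape[1]]=b
canvas[370:370+c.shape[0],:c.shape[1]]=c; 
e=e[:230]if 0 else cv2.resize(e,None,fx=.6,fy=.6); canvas[365:365+e.shape[0],250:250+e.shape[1]]=e
cv2.imwrite("pics/fit.png",cv2.resize(canvas[:, :905],(800,530),interpolation=cv2.INTER_AREA))
E
python3 f1.py
```

```text
clamp (array([472.25,  54.24,  92.3 ]), np.float64(0.14))
clamp (array([471.33,  55.97,  92.23]), np.float64(0.083))
clamp (array([472.29,  54.28,  92.33]), np.float64(0.056))
handle (array([ 494.86, -220.93,   -3.26]), np.float64(0.674))
handle (array([ 495.97, -219.97,  -51.01]), np.float64(0.401))
handle (array([ 494.82, -216.34,   -3.54]), np.float64(0.137))
```

View pics/fit.png

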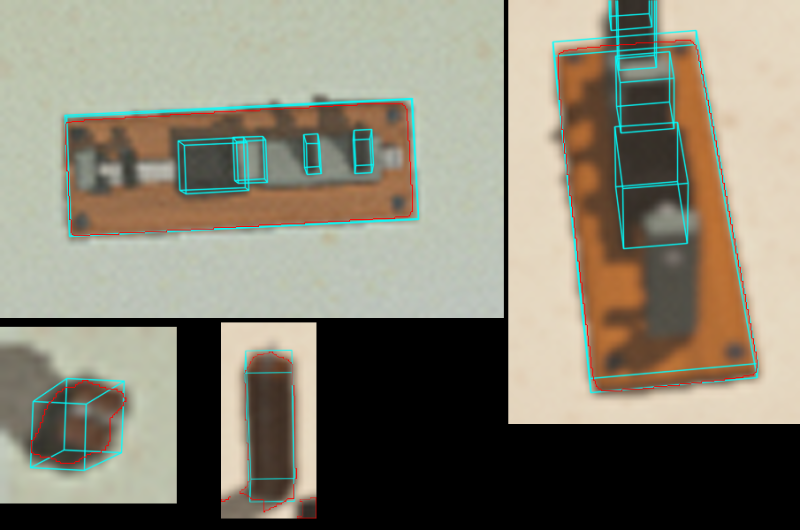

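Call:
play_rows --pt "14 -37 0 0 0 0" --pt "14 -37 0 0 0 0" --pt "14 -37 0 0 0 0" --pt "14 -37 0 0 0 0" --pt "14 -37 0 0 0 0" --pt "14 -37 0 0 0 0" --pt "14 -37 0 0 0 0" --pt "14 -37 0 0 0 0" --pt "14 -37 0 0 0 0" --pt "14 -37 0 0 0 0" --pt "14 -37 0 0 0 0" --pt "14 -37 0 0 0 0" --pt "14 -37 0 0 0 0" --pt "14 -37 0 0 0 0" --pt "14 -37 0 0 0 0" --pt "14 -37 0 0 0 0" --pt "14 -37 0 0 0 0" --pt "14 -37 0 0 0 0" --pt "14 -37 0 0 0 0" --pt "14 -37 0 0 0 0.7" --gripper 0.65

```text
clock: 1.77
position: [465.2, -145.2, 256.1]
ee_rot: [0.994, -0.113, -0.0, -0.0]
contact_force: [1.6, 0.9, 0.4]
gripper_width: 55.3
grasp_force: 0.0
```

Call:
play_rows --pt "15 -37 0 0 0 0" --pt "15 -38 0 0 0 0" --pt "0 0 -30 0 0 0" --pt "0 0 -30 0 0 0" --pt "0 0 -30 0 0 0" --pt "0 0 0 0 0 0"

```text
clock: 2.27
position: [490.8, -217.5, 159.9]
ee_rot: [0.993, -0.115, -0.007, -0.001]
contact_force: [-1.7, 0.7, -0.2]
gripper_width: 55.6
grasp_force: 0.0
```

```bash
python3 - <<'E'
from h import *
a=snap("side","x.png"); b=snap("top","x.png")
f=lambda d,x0,y0,x1,y1,k: cv2.resize(np.array(d["image"])[y0:y1,x0:x1,::-1],None,fx=k,fy=k,interpolation=cv2.INTER_CUBIC)
A=f(a,210,100,290,180,5); B=f(b,270,140,350,220,5); cv2.imwrite("pics/g1.png",np.hstack([A,B])); print(read_state()["position"])
E
```

```text
[ 494.85007617 -218.23032001  165.93238741]
```

View pics/g1.png

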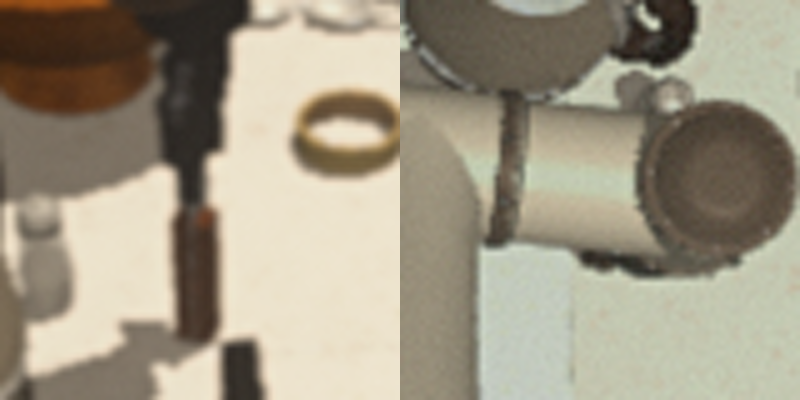

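Call:
play_rows --pt "0 -2 -20 0 0 0" --pt "0 0 -20 0 0 0" --pt "0 0 -21 0 0 0" --pt "0 0 -21 0 0 0" --pt "0 0 0 0 0 0" --pt "0 0 0 0 0 0"

```text
clock: 2.87
position: [496.3, -220.1, 85.8]
ee_rot: [0.994, -0.113, 0.001, 0.0]
contact_force: [-0.3, -0.9, 0.5]
gripper_width: 55.2
grasp_force: 0.0
```

Call:
play_rows --pt "0 0 0 0 0 0" --pt "0 0 0 0 0 0" --pt "0 0 0 0 0 0" --pt "0 0 0 0 0 0" --pt "0 0 0 0 0 0" --pt "0 0 0 0 0 0" --pt "0 0 0 0 0 0" --pt "0 0 0 0 0 0" --gripper 0.2

```text
clock: 3.53
position: [496.5, -220.3, 86.5]
ee_rot: [0.994, -0.113, 0.002, 0.0]
contact_force: [-1.0, 1.2, 5.9]
gripper_width: 23.4
grasp_force: 59.4
```

Call:
play_rows --pt "0 0 30 0 0 0" --pt "0 0 41 0 0 0" --pt "0 0 41 0 0 0" --pt "0 0 41 0 0 0" --pt "0 0 15 0 0 0" --pt "-2 22 0 0 0 -0.96" --pt "-2 22 0 0 0 -0.96" --pt "-2 23 0 0 0 -0.96" --pt "-2 23 0 0 0 -0.96" --pt "-2 23 0 0 0 -0.96" --pt "-2 23 0 0 0 -0.96" --pt "-2 23 0 0 0 -0.96" --pt "-2 23 0 0 0 -0.96" --pt "-2 23 0 0 0 -0.96" --pt "-2 23 0 0 0 -0.96" --pt "-2 23 0 0 0 -0.96" --pt "-2 22 0 0 0 -0.96" --pt "-2 21 0 0 0 -0.96" --pt "0 0 0 0 0 0" --pt "0 0 0 0 0 0"

```text
clock: 5.2
position: [468.8, 74.6, 252.5]
ee_rot: [0.721, -0.693, -0.0, -0.0]
contact_force: [-0.1, -0.6, -1.0]
gripper_width: 23.3
grasp_force: 58.9
```

```bash
python3 - <<'E'
from h import *
s=read_state(); print(s["position"],R.from_quat(s["ee_rot"]).as_matrix().round(4).tolist(),s["gripper_width"],s["contact_force"])
import pickle
d=snap("side","x.png"); pickle.dump(d,open("side1.pkl","wb")); u,v=proj(d,s["position"]); print(u,v)
x0,y0=int(u)-45,int(v)-30
im=cv2.resize(np.array(d["image"])[y0:y0+120,x0:x0+90,::-1],None,fx=5,fy=5,interpolation=cv2.INTER_CUBIC); cv2.imwrite("pics/g2.png",im); print(x0,y0)
E
```

```text
[468.7634262   74.5984086  252.48629296] [[0.0393, -0.9992, -0.0001], [-0.9992, -0.0393, 0.0003], [-0.0003, 0.0, -1.0]] 23.34272566858505 [-0.09444864 -0.58853172 -1.04468177]
262.27808597604155 164.28227970571146
217 134
```

View pics/g2.png

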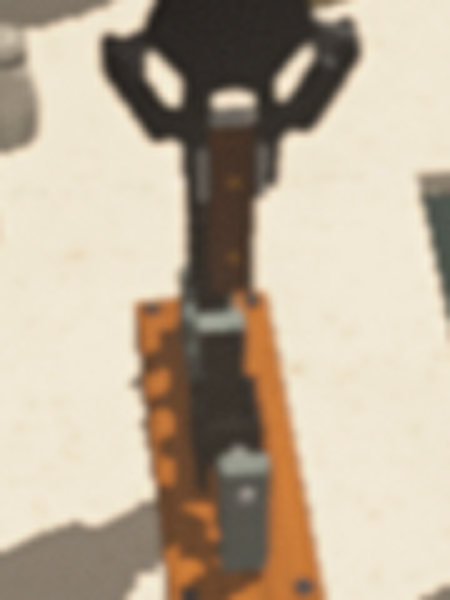

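```bash
python3 - <<'E'
from h import *
import pickle
d=pickle.load(open("side1.pkl","rb")); im=np.array(d["image"]).astype(int)
for z in (205,195,185,175):
    uL,v=proj(d,[468.8+12,74.6+15,z]); uR,_=proj(d,[468.8-12,74.6+15,z]); r=int(round(v))
    print(z,round(v,1),round(uL,2),round(uR,2)); print([ (u,*im[r,u]) for u in range(252,272)])
E
```

```text
205 181.9 258.19 267.19
[(252, np.int64(240), np.int64(230), np.int64(206)), (253, np.int64(218), np.int64(201), np.int64(177)), (254, np.int64(147), np.int64(133), np.int64(115)), (255, np.int64(75), np.int64(67), np.int64(58)), (256, np.int64(53), np.int64(48), np.int64(41)), (257, np.int64(55), np.int64(48), np.int64(41)), (258, np.int64(61), np.int64(50), np.int64(41)), (259, np.int64(70), np.int64(55), np.int64(43)), (260, np.int64(74), np.int64(55), np.int64(43)), (261, np.int64(75), np.int64(56), np.int64(43)), (262, np.int64(75), np.int64(56), np.int64(44)), (263, np.int64(76), np.int64(56), np.int64(44)), (264, np.int64(72), np.int64(54), np.int64(40)), (265, np.int64(71), np.int64(52), np.int64(41)), (266, np.int64(92), np.int64(77), np.int64(63)), (267, np.int64(159), np.int64(141), np.int64(120)), (268, np.int64(222), np.int64(203), np.int64(179)), (269, np.int64(240), np.int64(230), np.int64(208)), (270, np.int64(241), np.int64(232), np.int64(212)), (271, np.int64(240), np.int64(230), np.int64(210))]
195 184.6 258.22 267.16
[(252, np.int64(240), np.int64(230), np.int64(2
[... 2312 characters left out ...]
(258, np.int64(62), np.int64(52), np.int64(44)), (259, np.int64(69), np.int64(54), np.int64(44)), (260, np.int64(75), np.int64(56), np.int64(44)), (261, np.int64(77), np.int64(57), np.int64(44)), (262, np.int64(72), np.int64(54), np.int64(42)), (263, np.int64(76), np.int64(57), np.int64(44)), (264, np.int64(76), np.int64(55), np.int64(43)), (265, np.int64(74), np.int64(55), np.int64(42)), (266, np.int64(93), np.int64(77), np.int64(63)), (267, np.int64(154), np.int64(137), np.int64(116)), (268, np.int64(217), np.int64(199), np.int64(175)), (269, np.int64(239), np.int64(229), np.int64(204)), (270, np.int64(240), np.int64(232), np.int64(209)), (271, np.int64(239), np.int64(231), np.int64(210))]
```

Call:
play_rows --pt "2.6 -1.5 -30 0 0 0" --pt "0 0 -30 0 0 0" --pt "0 0 -25 0 0 0" --pt "0 0 -13 0 0 0" --pt "0 0 0 0 0 0" --pt "0 0 0 0 0 0"

```text
clock: 5.75
position: [471.6, 71.6, 154.2]
ee_rot: [0.72, -0.694, -0.0, 0.001]
contact_force: [0.4, 0.3, -1.1]
gripper_width: 23.4
grasp_force: 59.0
```

Call:
play_rows --pt "0 0 -3 0 0 0" --pt "0 0 -3 0 0 0" --pt "0 0 -3 0 0 0" --pt "0 0 0 0 0 0"

```text
clock: 6.08
position: [471.6, 72.2, 145.3]
ee_rot: [0.72, -0.694, -0.0, 0.0]
contact_force: [-0.4, 0.8, -0.5]
gripper_width: 23.6
grasp_force: 59.0
```

Call:
play_rows --pt "0 0.5 -4 0 0 0" --pt "0 0 -4 0 0 0" --pt "0 0 -4 0 0 0" --pt "0 0 0 0 0 0"

```text
clock: 6.42
position: [471.1, 72.7, 132.4]
ee_rot: [0.72, -0.694, -0.0, 0.001]
contact_force: [-0.9, -0.5, -1.3]
gripper_width: 23.5
grasp_force: 59.0
```

Call:
play_rows --pt "0 0 -2 0 0 0" --pt "0 0 -2 0 0 0" --pt "0 0 -1 0 0 0" --pt "0 0 0 0 0 0"

```text
clock: 6.75
position: [471.6, 72.8, 128.1]
ee_rot: [0.72, -0.694, -0.0, 0.0]
contact_force: [-0.5, 0.3, -0.8]
gripper_width: 23.5
grasp_force: 59.0
```

Call:
play_rows --pt "0 0 -1 0 0 0" --pt "0 0 0 0 0 0"

```text
clock: 6.92
position: [471.7, 72.9, 127.2]
ee_rot: [0.72, -0.694, -0.0, 0.0]
contact_force: [-0.5, -0.0, -1.2]
gripper_width: 23.3
grasp_force: 59.0
```

Call:
play_rows --pt "0 0 -1 0 0 0" --pt "0 0 -1 0 0 0" --pt "0 0 0 0 0 0"

```text
clock: 7.17
position: [472.0, 73.0, 126.5]
ee_rot: [0.72, -0.694, 0.0, -0.0]
contact_force: [-3.6, -0.2, 5.8]
gripper_width: 23.4
grasp_force: 60.1
```

Call:
play_rows --pt "0 0 0 0 0 0" --pt "0 0 0 0 0 0" --pt "0 0 0 0 0 0" --pt "0 0 0 0 0 0" --pt "0 0 0 0 0 0" --gripper 0.7

```text
clock: 7.58
position: [471.7, 72.9, 125.2]
ee_rot: [0.72, -0.694, -0.0, 0.0]
contact_force: [-0.3, -0.1, -0.7]
gripper_width: 59.7
grasp_force: 0.0
```

Call:
play_rows --pt "0 0 10 0 0 0" --pt "0 0 30 0 0 0" --pt "0 0 35 0 0 0" --pt "0 0 20 0 0 0" --pt "0 -6 0 0 0 0.94" --pt "0 -6 0 0 0 0.94" --pt "0 -6 0 0 0 0.94" --pt "0 -6 0 0 0 0.94" --pt "0 -6 0 0 0 0.94" --pt "0 -6 0 0 0 0.94" --pt "0 -6 0 0 0 0.94" --pt "0 -6 0 0 0 0.94" --pt "0 -6 0 0 0 0.94" --pt "0 -6 0 0 0 0.94" --pt "0 -6 0 0 0 0.94" --pt "0 -7 0 0 0 0.94" --pt "1 -7 0 0 0 0.94" --pt "1 -7 0 0 0 0.94" --pt "1 -7 0 0 0 0.94" --pt "0 -6 0 0 0 0.9" --gripper 1

```text
clock: 9.25
position: [474.8, -27.5, 220.1]
ee_rot: [1.0, 0.021, -0.0, 0.0]
contact_force: [0.3, -0.0, -0.1]
gripper_width: 85.5
grasp_force: 0.0
```

```bash
python3 - <<'E'
from h import *
s=read_state(); print(s["position"],np.degrees(s["joints"]).round(1),R.from_quat(s["ee_rot"]).as_matrix().round(4).tolist(),s["gripper_width"],s["contact_force"])
d=snap("side","x.png"); u,v=proj(d,s["position"])
im=cv2.resize(np.array(d["image"])[120:270,210:310,::-1],None,fx=4,fy=4,interpolation=cv2.INTER_CUBIC)
d=snap("top","x.png"); im2=cv2.resize(np.array(d["image"])[150:250,200:300,::-1],None,fx=4,fy=4,interpolation=cv2.INTER_CUBIC)
o=np.zeros((600,800,3),np.uint8); o[:,:400]=im; o[:400,400:]=im2; cv2.imwrite("pics/g3.png",o)
E
```

```text
[474.77495578 -27.49994718 220.13893398] [ 16.3   9.3 -23.    0.  -57.7  76. ] [[0.9992, 0.041, -0.0002], [0.041, -0.9992, -0.0001], [-0.0003, 0.0001, -1.0]] 85.54698580812767 [ 0.27908697 -0.00932114 -0.09094797]
```

View pics/g3.png

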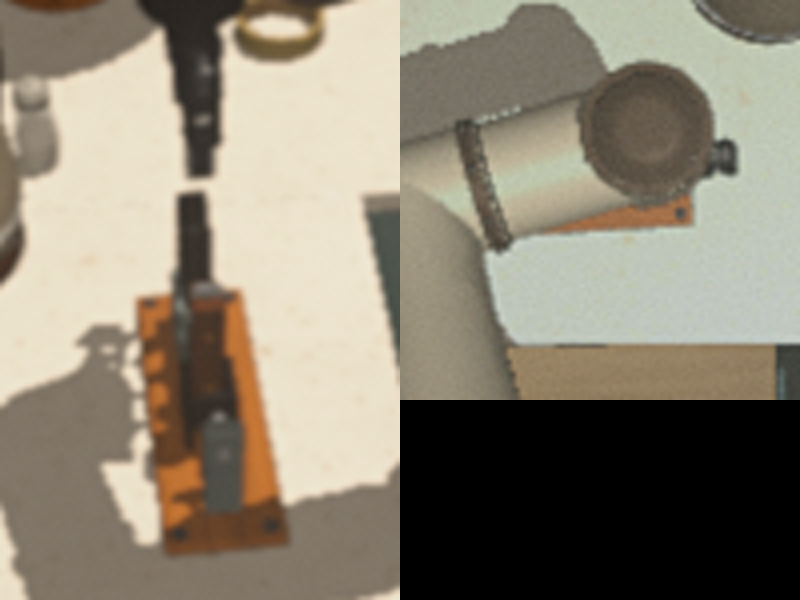

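Call:
play_rows --pt "0 0 -25 0 0 0" --pt "0 0 -25 0 0 0" --pt "0 0 -20 0 0 0" --pt "0 0 -16 0 0 0" --pt "0 0 0 0 0 0"

```text
clock: 9.77
position: [472.5, -27.3, 131.2]
ee_rot: [1.0, 0.017, -0.004, 0.001]
contact_force: [-1.4, -0.3, 0.4]
gripper_width: 85.5
grasp_force: 0.0
```

Call:
play_rows --pt "0 0 0 0 0 0" --pt "0 0 0 0 0 0" --pt "0 0 0 0 0 0" --pt "0 0 0 0 0 0" --gripper 0.68

```text
clock: 10.1
position: [476.1, -25.7, 136.1]
ee_rot: [1.0, 0.018, 0.002, -0.001]
contact_force: [-0.7, 5.5, 1.2]
gripper_width: 57.8
grasp_force: 2.8
```

Call:
play_rows --pt "0 0 0 0 0 0" --pt "0 0 0 0 0 0" --pt "0 0 0 0 0 0" --pt "0 0 0 0 0 0" --gripper 0.5

```text
clock: 10.43
position: [477.0, -25.2, 136.9]
ee_rot: [1.0, 0.018, 0.004, -0.001]
contact_force: [-2.3, 7.3, 4.2]
gripper_width: 43.1
grasp_force: 3.5
```

Call:
play_rows --pt "0 0 0 0 0 0" --pt "0 0 0 0 0 0" --pt "0 0 0 0 0 0" --pt "0 0 0 0 0 0" --gripper 0.34

```text
clock: 10.77
position: [477.5, -25.1, 137.3]
ee_rot: [1.0, 0.019, 0.004, -0.001]
contact_force: [-0.5, 7.1, 4.6]
gripper_width: 29.0
grasp_force: 3.4
```

Call:
play_rows --pt "0 0 0 0 0 0" --pt "0 0 0 0 0 0" --pt "0 0 0 0 0 0" --gripper 0.29

```text
clock: 11.02
position: [477.6, -26.3, 137.5]
ee_rot: [1.0, 0.019, 0.004, -0.001]
contact_force: [0.3, 2.0, 6.3]
gripper_width: 25.6
grasp_force: 26.3
```

Call:
play_rows --pt "0 0 0 0 0 0" --pt "0 0 0 0 0 0" --pt "0 0 0 0 0 0" --pt "0 0 0 0 0 0" --pt "0 0 0 0 0 0" --pt "0 0 0 0 0 0" --pt "0 0 0 0 0 0" --pt "0 0 0 0 0 0" --gripper 0.82

```text
clock: 11.68
position: [474.5, -27.4, 134.2]
ee_rot: [1.0, 0.018, -0.0, 0.0]
contact_force: [0.4, -0.3, -0.8]
gripper_width: 70.1
grasp_force: 0.0
```

Call:
play_rows --pt "0 0 0 0 0 0" --pt "0 0 0 0 0 0" --pt "0 0 0 0 0 0" --pt "0 0 0 0 0 0" --pt "0 0 0 0 0 0" --pt "0 0 0 0 0 0" --pt "0 0 0 0 0 0" --pt "0 0 0 0 0 0" --pt "0 0 0 0 0 0" --pt "0 0 0 0 0 0" --gripper 0.3

```text
clock: 12.52
position: [476.6, -26.2, 135.8]
ee_rot: [1.0, 0.019, 0.002, -0.0]
contact_force: [-1.3, 4.4, 7.3]
gripper_width: 25.6
grasp_force: 9.7
```

Call:
play_rows --pt "0 0 0 0 0 0" --pt "0 0 0 0 0 0" --pt "0 0 0 0 0 0" --pt "0 0 0 0 0 0" --pt "0 0 0 0 0 0" --pt "0 0 0 0 0 0" --pt "0 0 0 0 0 0" --pt "0 0 0 0 0 0" --gripper 0.82

```text
clock: 13.18
position: [474.6, -27.4, 134.3]
ee_rot: [1.0, 0.018, -0.0, 0.0]
contact_force: [0.8, 0.1, -0.2]
gripper_width: 70.2
grasp_force: 0.0
```

```bash
python3 - <<'E'
from h import *
import pickle
a=pickle.load(open("side1.pkl","rb")); d=snap("side","x.png"); pickle.dump(d,open("side2.pkl","wb"))
f=lambda d: cv2.resize(np.array(d["image"])[185:265,235:295,::-1],None,fx=6,fy=6,interpolation=cv2.INTER_CUBIC)
cv2.imwrite("pics/j.png",np.hstack([f(a),f(d)]))
for gx in (90,74,58,42):  # expected rows of far-jaw pad top edge at clamp x=gap
    p=lambda q,z:(472.1-.04*q,56+q,z); print(gx,np.round(proj(d,p(gx+20,102)),1),np.round(proj(d,p(gx,102)),1))
E
```

```text
90 [265.2 228.9] [264.3 223.3]
74 [264.5 224.4] [263.6 219. ]
58 [263.8 220.1] [263.  214.8]
42 [263.2 215.8] [262.4 210.6]
```

View pics/j.png

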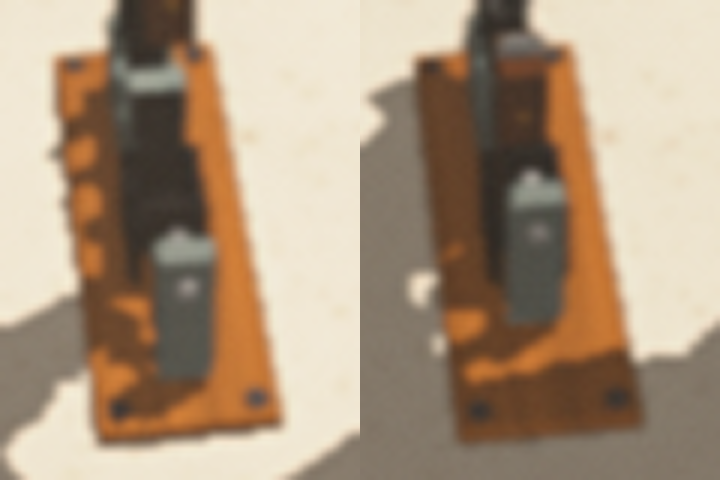

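Call:
play_rows --pt "0 0 0 0 0 0" --pt "0 0 0 0 0 0" --pt "0 0 0 0 0 0" --pt "0 0 0 0 0 0" --pt "0 0 0 0 0 0" --pt "0 0 0 0 0 0" --pt "0 0 0 0 0 0" --pt "0 0 0 0 0 0" --pt "0 0 0 0 0 0" --pt "0 0 0 0 0 0" --gripper 0.3

```text
clock: 14.07
position: [476.8, -26.2, 136.1]
ee_rot: [1.0, 0.019, 0.003, -0.0]
contact_force: [-0.4, 4.4, 8.2]
gripper_width: 26.0
grasp_force: 10.8
```

Call:
play_rows --pt "0 0 0 0 0 0" --pt "0 0 0 0 0 0" --pt "0 0 0 0 0 0" --pt "0 0 0 0 0 0" --pt "0 0 0 0 0 0" --pt "0 0 0 0 0 0" --pt "0 0 0 0 0 0" --pt "0 0 0 0 0 0" --gripper 0.82

```text
clock: 14.73
position: [474.6, -27.4, 134.3]
ee_rot: [1.0, 0.018, -0.0, 0.0]
contact_force: [-0.8, 0.2, 0.4]
gripper_width: 70.0
grasp_force: 0.0
```

Call:
play_rows --pt "0 0 0 0 0 0" --pt "0 0 0 0 0 0" --pt "0 0 0 0 0 0" --pt "0 0 0 0 0 0" --pt "0 0 0 0 0 0" --pt "0 0 0 0 0 0" --pt "0 0 0 0 0 0" --gripper 0.5

```text
clock: 15.32
position: [476.4, -25.0, 135.4]
ee_rot: [1.0, 0.019, 0.002, -0.002]
contact_force: [-0.8, 10.0, 2.6]
gripper_width: 42.6
grasp_force: 4.7
```

Call:
play_rows --pt "0 0 0 0 0 0" --pt "0 0 0 0 0 0" --pt "0 0 0 0 0 0" --pt "0 0 0 0 0 0" --gripper 0.4

```text
clock: 15.65
position: [476.7, -24.1, 135.8]
ee_rot: [1.0, 0.019, 0.003, -0.002]
contact_force: [-3.0, 14.2, 7.3]
gripper_width: 34.1
grasp_force: 7.3
```

Call:
play_rows --pt "0 0 0 0 0 0" --pt "0 0 0 0 0 0" --pt "0 0 0 0 0 0" --pt "0 0 0 0 0 0" --gripper 0.37

```text
clock: 15.98
position: [476.7, -23.9, 136.0]
ee_rot: [1.0, 0.019, 0.003, -0.002]
contact_force: [-3.4, 15.2, 8.0]
gripper_width: 31.1
grasp_force: 8.1
```

```bash
cat > jaw.py <<'E'
from h import *
import pickle,sys
d=get_image("side"); pickle.dump(d,open("s_%s.pkl"%sys.argv[1],"wb"))
def prof(d,dx=0):  # column profile down the far jaw centre
    g=np.array(d["image"]).astype(int); return g
a=pickle.load(open("side2.pkl","rb")); 
# template: jaw patch (front grey face+top edge) from side2 (bar=32)
T=np.array(a["image"])[212:240,258:272]; best=[]
G=cv2.resize(np.array(d["image"])[180:250,245:285],None,fx=8,fy=8,interpolation=cv2.INTER_CUBIC); TT=cv2.resize(T,None,fx=8,fy=8,interpolation=cv2.INTER_CUBIC)
r=cv2.matchTemplate(G,TT,cv2.TM_CCOEFF_NORMED); _,m,_,l=cv2.minMaxLoc(r)
print("score",round(m,3),"dv",(l[1]/8+180-212),"du",l[0]/8+245-258,"bar~",32-(l[1]/8+180-212)/.272)
E
python3 jaw.py a; python3 - <<'E'
import pickle,numpy as np
for f in("side1","side2","s_a"):
    g=np.array(pickle.load(open(""+f+".pkl","rb"))["image"]).astype(int).sum(2); print(f,g[200:245,264].tolist())
E
```

```text
score 0.897 dv -2.5 du -0.25 bar~ 41.19117647058823
side1 [235, 167, 162, 158, 165, 170, 171, 170, 168, 162, 155, 150, 150, 156, 153, 153, 159, 164, 174, 174, 160, 157, 210, 328, 434, 462, 456, 445, 393, 294, 247, 266, 298, 300, 278, 256, 248, 245, 245, 250, 251, 249, 246, 246, 243]
side2 [157, 162, 159, 159, 166, 164, 159, 162, 154, 152, 143, 140, 156, 269, 397, 427, 431, 429, 380, 301, 235, 242, 289, 336, 310, 267, 237, 229, 227, 234, 231, 232, 232, 234, 230, 231, 229, 232, 224, 211, 206, 246, 301, 350, 369]
s_a [160, 169, 165, 168, 168, 165, 164, 160, 154, 151, 148, 182, 293, 400, 430, 387, 301, 236, 248, 363, 489, 511, 442, 336, 268, 239, 232, 237, 229, 229, 235, 230, 232, 235, 235, 226, 212, 205, 241, 294, 347, 365, 363, 363, 366]
```

```bash
python3 - <<'E'
from h import *
import pickle
D={f:pickle.load(open(f+".pkl","rb")) for f in("side2","s_a")}
d=D["side2"]
p=lambda q,z:(472.1-.04*q,56+q,z)
for q in(3.5,33.5): print(q,[np.round(proj(d,p(q,z)),1).tolist() for z in(148,100,62)])
for u in (261,263):
  for f in D: 
    g=np.array(D[f]["image"]).astype(int); print(f,u,[tuple(x) for x in g[184:216,u,:2].tolist()])
# dense shift of patches
A=np.array(d["image"]);B=np.array(D["s_a"]["image"])
def sh(x0,y0,x1,y1):
    k=8;T=cv2.resize(A[y0:y1,x0:x1],None,fx=k,fy=k,interpolation=2);G=cv2.resize(B[y0-8:y1+8,x0-4:x1+4],None,fx=k,fy=k,interpolation=2)
    r=cv2.matchTemplate(G,T,cv2.TM_CCOEFF_NORMED);_,m,_,l=cv2.minMaxLoc(r);return round(m,3),"du",l[0]/k-4,"dv",l[1]/k-8
print("handle",sh(256,186,270,208),"jaw bottom",sh(258,228,272,242),"jaw edge",sh(258,216,272,224),"base",sh(240,240,290,262))
E
```

```text
3.5 [[260.8, 189.5], [260.9, 201.5], [260.9, 210.5]]
33.5 [[262.0, 196.9], [262.0, 208.9], [262.0, 217.9]]
side2 261 [(61, 57), (64, 58), (68, 61), (69, 63), (64, 57), (68, 60), (98, 88), (126, 118), (118, 112), (104, 96), (100, 79), (110, 72), (114, 69), (101, 65), (81, 58), (71, 53), (70, 52), (69, 52), (72, 53), (79, 57), (87, 63), (79, 57), (74, 54), (71, 52), (66, 50), (59, 51), (55, 49), (51, 45), (53, 46), (65, 58), (84, 80), (105, 104)]
s_a 261 [(116, 107), (106, 95), (95, 85), (80, 74), (79, 73), (101, 87), (125, 105), (119, 106), (108, 102), (111, 94), (118, 80), (117, 73), (107, 66), (89, 61), (75, 55), (73, 55), (71, 53), (70, 52), (76, 55), (82, 60), (84, 60), (77, 56), (71, 54), (67, 51), (62, 51), (53, 46), (51, 45), (58, 55), (92, 92), (133, 136), (146, 150), (140, 142)]
side2 263 [(169, 155), (176, 161), (192, 176), (194, 178), (191, 175), (175, 157), (148, 132), (127, 118), (114, 108), (107, 96), (104, 79), (110, 70), (111, 69), (95, 62), (76, 54), (69, 52), (69, 53), (70, 52), (71, 53), (75, 56), (80, 59), (75, 55), (70, 52), (68, 51), (63, 50), (58, 49), (55, 50), (52, 46), (62, 56), (106, 100), (152, 146), (157, 155)]
s_a 263 [(235, 218), (234, 216), (225, 207), (211, 196), (199, 185), (179, 164), (148, 131), (119, 110), (106, 98), (105, 88), (110, 75), (113, 71), (102, 66), (83, 58), (70, 52), (70, 53), (70, 53), (70, 53), (74, 54), (80, 59), (80, 58), (73, 55), (69, 52), (65, 50), (60, 52), (57, 50), (54, 48), (61, 58), (97, 96), (135, 138), (146, 149), (135, 138)]
handle (0.993, 'du', -0.25, 'dv', -0.125) jaw bottom (0.973, 'du', 0.0, 'dv', -2.875) jaw edge (0.947, 'du', -0.625, 'dv', -3.125) base (0.962, 'du', -0.125, 'dv', 0.0)
```

Call:
play_rows --pt "0 0 0 0 0 0" --pt "0 0 0 0 0 0" --pt "0 0 0 0 0 0" --pt "0 0 0 0 0 0" --pt "0 0 0 0 0 0" --pt "0 0 0 0 0 0" --gripper 0.352

```text
clock: 16.53
position: [476.8, -25.7, 135.8]
ee_rot: [1.0, 0.019, 0.003, -0.001]
contact_force: [-0.5, 5.4, 5.4]
gripper_width: 30.0
grasp_force: 2.9
```

Call:
play_rows --pt "0 0 0 0 0 0" --pt "0 0 0 0 0 0" --pt "0 0 0 0 0 0" --pt "0 0 0 0 0 0" --pt "0 0 0 0 0 0" --pt "0 0 0 0 0 0" --pt "0 0 0 0 0 0" --pt "0 0 0 0 0 0" --pt "0 0 0 0 0 0" --pt "0 0 0 0 0 0" --pt "0 0 0 0 0 0" --pt "0 0 0 0 0 0"

```text
clock: 17.53
position: [476.8, -25.8, 135.8]
ee_rot: [1.0, 0.019, 0.003, -0.001]
contact_force: [-0.4, 5.0, 5.3]
gripper_width: 30.3
grasp_force: 2.9
```

```bash
python3 jaw.py b; python3 - <<'E'
from h import *
import pickle
A=np.array(pickle.load(open("side2.pkl","rb"))["image"]);B=np.array(pickle.load(open("s_b.pkl","rb"))["image"])
def sh(x0,y0,x1,y1):
    k=8;T=cv2.resize(A[y0:y1,x0:x1],None,fx=k,fy=k,interpolation=2);G=cv2.resize(B[y0-8:y1+8,x0-4:x1+4],None,fx=k,fy=k,interpolation=2)
    r=cv2.matchTemplate(G,T,cv2.TM_CCOEFF_NORMED);_,m,_,l=cv2.minMaxLoc(r);return round(m,3),"du",l[0]/k-4,"dv",l[1]/k-8
print("handle",sh(256,186,270,208),"rivets",sh(258,195,268,208),"jaw edge",sh(258,216,272,224))
print(B[200:230,264].sum(1).tolist())
s=read_state(); print(s["contact_force"],s["grasp_force"],s["gripper_width"],s["position"])
E
```

```text
score 0.941 dv -1.375 du -0.25 bar~ 37.05514705882353
handle (0.993, 'du', -0.25, 'dv', -0.125) rivets (0.992, 'du', 0.0, 'dv', -0.375) jaw edge (0.964, 'du', -0.375, 'dv', -2.0)
[170, 165, 167, 169, 172, 165, 162, 161, 157, 153, 144, 138, 182, 295, 399, 428, 406, 315, 247, 246, 342, 448, 431, 338, 266, 242, 230, 232, 236, 234]
[0.90397322 5.58430225 4.83657981] 2.8835731744766235 29.61914553221487 [476.78145324 -25.78537097 135.76818881]
```

Call:
play_rows --pt "0 0 0 0 0 0" --pt "0 0 0 0 0 0" --pt "0 0 0 0 0 0" --pt "0 0 0 0 0 0" --pt "0 0 0 0 0 0" --pt "0 0 0 0 0 0" --pt "0 0 0 0 0 0" --pt "0 0 0 0 0 0" --gripper 0.82

```text
clock: 18.25
position: [474.6, -27.3, 134.3]
ee_rot: [1.0, 0.018, -0.0, 0.0]
contact_force: [-0.4, -0.5, -0.7]
gripper_width: 69.8
grasp_force: 0.0
```

```bash
python3 jaw.py c; cat > sh.py <<'E'
from h import *
import pickle,sys
A=np.array(pickle.load(open("side2.pkl","rb"))["image"]);B=np.array(pickle.load(open("s_%s.pkl"%sys.argv[1],"rb"))["image"])
def sh(x0,y0,x1,y1):
    k=8;T=cv2.resize(A[y0:y1,x0:x1],None,fx=k,fy=k,interpolation=2);G=cv2.resize(B[y0-8:y1+8,x0-4:x1+4],None,fx=k,fy=k,interpolation=2)
    r=cv2.matchTemplate(G,T,cv2.TM_CCOEFF_NORMED);_,m,_,l=cv2.minMaxLoc(r);return round(m,3),"du",l[0]/k-4,"dv",l[1]/k-8
print("rivets",sh(258,195,268,208),"jaw edge",sh(258,216,272,224))
print(B[208:230,264].sum(1).tolist())
E
python3 sh.py c
```

```text
score 0.943 dv -1.375 du -0.25 bar~ 37.05514705882353
rivets (0.992, 'du', 0.0, 'dv', -0.375) jaw edge (0.968, 'du', -0.25, 'dv', -2.0)
[155, 151, 143, 137, 180, 292, 396, 436, 397, 322, 250, 243, 341, 448, 434, 336, 267, 239, 226, 232, 231, 240]
```

Call:
play_rows --pt "0 0 0 0 0 0" --pt "0 0 0 0 0 0" --pt "0 0 0 0 0 0" --pt "0 0 0 0 0 0" --pt "0 0 0 0 0 0" --gripper 0.62

```text
clock: 18.72
position: [475.7, -25.0, 135.3]
ee_rot: [1.0, 0.019, 0.002, -0.002]
contact_force: [-2.1, 10.4, 6.7]
gripper_width: 52.8
grasp_force: 5.5
```

Call:
play_rows --pt "0 0 0 0 0 0" --pt "0 0 0 0 0 0" --pt "0 0 0 0 0 0" --gripper 0.56

```text
clock: 18.97
position: [476.5, -24.0, 134.9]
ee_rot: [1.0, 0.019, 0.003, -0.002]
contact_force: [-1.1, 13.4, 0.4]
gripper_width: 47.9
grasp_force: 5.9
```

Call:
play_rows --pt "0 0 0 0 0 0" --pt "0 0 0 0 0 0" --pt "0 0 0 0 0 0" --pt "0 0 0 0 0 0" --gripper 0.53

```text
clock: 19.3
position: [476.6, -23.9, 134.8]
ee_rot: [1.0, 0.019, 0.003, -0.002]
contact_force: [-1.6, 12.7, 0.5]
gripper_width: 45.3
grasp_force: 7.1
```

Call:
play_rows --pt "0 0 0 0 0 0" --pt "0 0 0 0 0 0" --pt "0 0 0 0 0 0" --pt "0 0 0 0 0 0" --gripper 0.5

```text
clock: 19.63
position: [476.6, -23.7, 134.7]
ee_rot: [1.0, 0.019, 0.003, -0.003]
contact_force: [-0.0, 16.1, -1.8]
gripper_width: 42.7
grasp_force: 5.9
```

```bash
python3 jaw.py d; python3 sh.py d
```

```text
score 0.881 dv -3.125 du -0.375 bar~ 43.48897058823529
rivets (0.992, 'du', 0.0, 'dv', -0.375) jaw edge (0.956, 'du', -0.625, 'dv', -3.875)
[154, 150, 164, 267, 396, 435, 413, 336, 256, 245, 324, 457, 523, 511, 442, 334, 267, 244, 234, 236, 233, 234]
```

Call:
play_rows --pt "0 0 0 0 0 0" --pt "0 0 0 0 0 0" --pt "0 0 0 0 0 0" --pt "0 0 0 0 0 0" --pt "0 0 0 0 0 0" --pt "0 0 0 0 0 0" --pt "0 0 0 0 0 0" --pt "0 0 0 0 0 0" --pt "0 0 0 0 0 0" --pt "0 0 0 0 0 0" --pt "0 0 0 0 0 0" --pt "0 0 0 0 0 0" --pt "0 0 0 0 0 0" --pt "0 0 0 0 0 0" --pt "0 0 0 0 0 0" --gripper 0.49

```text
clock: 20.93
position: [476.5, -24.1, 134.8]
ee_rot: [1.0, 0.019, 0.003, -0.002]
contact_force: [0.2, 14.9, -2.7]
gripper_width: 41.7
grasp_force: 5.7
```

```bash
python3 jaw.py e; python3 sh.py e; python3 - <<'E'
from h import *
s=read_state(); print(s["contact_force"],s["grasp_force"],s["gripper_width"],s["position"])
E
```

```text
score 0.856 dv -3.375 du -0.25 bar~ 44.408088235294116
rivets (0.992, 'du', 0.0, 'dv', -0.375) jaw edge (0.938, 'du', -0.75, 'dv', -4.125)
[157, 150, 183, 286, 397, 429, 392, 298, 235, 250, 361, 492, 537, 515, 442, 336, 267, 240, 233, 235, 232, 235]
[-0.62954543 15.25207053  0.95231434] 8.16142737865448 42.14124301325261 [476.54873849 -24.10308382 134.7942042 ]
```

```bash
python3 -c "
from bench import *
print(job_done())"
```

```text
the job is handed in; nothing more can be done
None
```

The job is handed in. The handle stands fully home in the socket, pressed against the fixed jaw with the sprung pad back about 7 to 9 mm of its 14 mm (estimated from force and jaw position). The trigger is held at about 15 N by the front finger alone, since the rear finger was not touching the grip. The ratchet slipped back once, so I re-pumped and the force then held steady for over a second. The other things were left untouched, and the clock read about 21 s of the 67 s.

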